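Find the fullest tin of nose ballast by hefting

TASK

The model jet needs nose ballast, and one of the three look-alike closed tins is much heavier than the others: heft them in turn, first the tin on the red coaster, then yellow, then blue, lifting each a few centimetres with the other two standing, and setting each lighter one gently back on the coaster it came from, upright. Then take the heaviest tin and finish holding it up in the gripper, still and upright, with its bottom at least 15 cm above the cutting mat; do not put it down or let go. Do not drop or tip any tin, and leave the paint bottles, glue and tools where they are.

Things in the scene. Friction and masses are not known exactly. Their poses are not given: they have to be found in the camera images.
- tin_a: one of three closed round metal tins, identical to the eye: a plain cylinder 54 mm across and 58 mm tall, its slip lid flush with the side; loose, upright, on one of the coasters (which one varies). Origin at the centre of its underside, z up. It weighs 0.2 to 0.3 kg, except the heaviest of the three, which weighs 0.5 to 0.7 kg; a grip of 40 N holds it safely
- tin_b: one of three closed round metal tins, identical to the eye: a plain cylinder 54 mm across and 58 mm tall, its slip lid flush with the side; loose, upright, on one of the coasters (which one varies). Origin at the centre of its underside, z up. It weighs 0.2 to 0.3 kg, except the heaviest of the three, which weighs 0.5 to 0.7 kg; a grip of 40 N holds it safely
- tin_c: one of three closed round metal tins, identical to the eye: a plain cylinder 54 mm across and 58 mm tall, its slip lid flush with the side; loose, upright, on one of the coasters (which one varies). Origin at the centre of its underside, z up. It weighs 0.2 to 0.3 kg, except the heaviest of the three, which weighs 0.5 to 0.7 kg; a grip of 40 N holds it safely
- coaster_red: red flat round coaster, 84 mm across, 4 mm thick, fixed to the cutting mat, which lies 3 mm thick on the table. Origin at the centre of its underside (height 3 mm), so that a tin standing on it has its origin at height 7 mm. The three coasters change places
- coaster_yellow: yellow flat round coaster, 84 mm across, 4 mm thick, fixed to the cutting mat, which lies 3 mm thick on the table. Origin at the centre of its underside (height 3 mm), so that a tin standing on it has its origin at height 7 mm. The three coasters change places
- coaster_blue: blue flat round coaster, 84 mm across, 4 mm thick, fixed to the cutting mat, which lies 3 mm thick on the table. Origin at the centre of its underside (height 3 mm), so that a tin standing on it has its origin at height 7 mm. The three coasters change places
- paint_green: loose glass paint bottle with green cap, 30 mm across, 58 mm tall, standing; origin at the centre of its underside; to be left alone
- paint_orange: the same with orange cap; origin at the centre of its underside; to be left alone
- paint_violet: the same with violet cap; origin at the centre of its underside; to be left alone
- glue: loose white glue bottle, 38 mm across, 60 mm tall, with a thin 30 mm nozzle above; origin at the centre of its underside; to be left alone
- sanding_block: loose clear acrylic sanding block 35 x 70 x 22 mm (x, y, z); origin at the centre of its underside; to be left alone
- knife: loose hobby knife lying along its own x, 140 mm long (60 mm behind its origin, 80 mm ahead, blade to +x), 14 mm wide, up to 10 mm high; origin on its underside; to be left alone
- jet: grey model jet, 200 mm long, fastened on a pine block 85 x 180 x 40 mm, fixed, about 100 mm tall with its tail fin; lies along its own y; origin at the centre of its underside; to be left alone

How it is judged:
On the way, in this order (a step that is already met when the one before it is completed fails the run):
1. the tin from the red coaster is held in the fingers at least 15 mm clear while the other two stand on their coasters (((height (world z) of tin_a above 0.022 m and contact force between the fingers and tin_a above 0.5 N) or (height (world z) of tin_b above 0.022 m and contact force between the fingers and tin_b above 0.5 N) or (height (world z) of tin_c above 0.022 m and contact force between the fingers and tin_c above 0.5 N)) and ((horizontal distance between tin_a and coaster_yellow below 0.03 m and height (world z) of tin_a below 0.013 m and angle between tin_a's own z axis and vertical below 0.15 rad) or (horizontal distance between tin_b and coaster_yellow below 0.03 m and height (world z) of tin_b below 0.013 m and angle between tin_b's own z axis and vertical below 0.15 rad) or (horizontal distance between tin_c and coaster_yellow below 0.03 m and height (world z) of tin_c below 0.013 m and angle between tin_c's own z axis and vertical below 0.15 rad)) and ((horizontal distance between tin_a and coaster_blue below 0.03 m and height (world z) of tin_a below 0.013 m and angle between tin_a's own z axis and vertical below 0.15 rad) or (horizontal distance between tin_b and coaster_blue below 0.03 m and height (world z) of tin_b below 0.013 m and angle between tin_b's own z axis and vertical below 0.15 rad) or (horizontal distance between tin_c and coaster_blue below 0.03 m and height (world z) of tin_c below 0.013 m and angle between tin_c's own z axis and vertical below 0.15 rad))), for 0.3 s.
2. the tin from the yellow coaster is held in the fingers at least 15 mm clear while the other two stand on their coasters (((height (world z) of tin_a above 0.022 m and contact force between the fingers and tin_a above 0.5 N) or (height (world z) of tin_b above 0.022 m and contact force between the fingers and tin_b above 0.5 N) or (height (world z) of tin_c above 0.022 m and contact force between the fingers and tin_c above 0.5 N)) and ((horizontal distance between tin_a and coaster_red below 0.03 m and height (world z) of tin_a below 0.013 m and angle between tin_a's own z axis and vertical below 0.15 rad) or (horizontal distance between tin_b and coaster_red below 0.03 m and height (world z) of tin_b below 0.013 m and angle between tin_b's own z axis and vertical below 0.15 rad) or (horizontal distance between tin_c and coaster_red below 0.03 m and height (world z) of tin_c below 0.013 m and angle between tin_c's own z axis and vertical below 0.15 rad)) and ((horizontal distance between tin_a and coaster_blue below 0.03 m and height (world z) of tin_a below 0.013 m and angle between tin_a's own z axis and vertical below 0.15 rad) or (horizontal distance between tin_b and coaster_blue below 0.03 m and height (world z) of tin_b below 0.013 m and angle between tin_b's own z axis and vertical below 0.15 rad) or (horizontal distance between tin_c and coaster_blue below 0.03 m and height (world z) of tin_c below 0.013 m and angle between tin_c's own z axis and vertical below 0.15 rad))), for 0.3 s.
3. the tin from the blue coaster is held in the fingers at least 15 mm clear while the other two stand on their coasters (((height (world z) of tin_a above 0.022 m and contact force between the fingers and tin_a above 0.5 N) or (height (world z) of tin_b above 0.022 m and contact force between the fingers and tin_b above 0.5 N) or (height (world z) of tin_c above 0.022 m and contact force between the fingers and tin_c above 0.5 N)) and ((horizontal distance between tin_a and coaster_red below 0.03 m and height (world z) of tin_a below 0.013 m and angle between tin_a's own z axis and vertical below 0.15 rad) or (horizontal distance between tin_b and coaster_red below 0.03 m and height (world z) of tin_b below 0.013 m and angle between tin_b's own z axis and vertical below 0.15 rad) or (horizontal distance between tin_c and coaster_red below 0.03 m and height (world z) of tin_c below 0.013 m and angle between tin_c's own z axis and vertical below 0.15 rad)) and ((horizontal distance between tin_a and coaster_yellow below 0.03 m and height (world z) of tin_a below 0.013 m and angle between tin_a's own z axis and vertical below 0.15 rad) or (horizontal distance between tin_b and coaster_yellow below 0.03 m and height (world z) of tin_b below 0.013 m and angle between tin_b's own z axis and vertical below 0.15 rad) or (horizontal distance between tin_c and coaster_yellow below 0.03 m and height (world z) of tin_c below 0.013 m and angle between tin_c's own z axis and vertical below 0.15 rad))), for 0.3 s.
At the end, for the whole second after the job is handed in: The heaviest tin is held in the fingers, its underside more than 140 mm above the table, within 20 degrees of upright and still; the two lighter tins stand upright and at rest, released, within 30 mm of where they began (height (world z) of tin_b above 0.14 m and contact force between the fingers and tin_b above 1 N and angle between tin_b's own z axis and vertical below 0.35 rad and linear speed of tin_b below 0.05 m/s and distance of each of tin_a, tin_c from where it was at the start of the episode below 0.03 m and angle between each of tin_a, tin_c's own z axis and vertical below 0.15 rad and linear speed of each of tin_a, tin_c below 0.03 m/s and height (world z) of each of tin_a, tin_c below 0.013 m and contact force between the fingers and tin_a below 0.1 N and contact force between the fingers and tin_c below 0.1 N); the arm keeps its last pose, push and grip.
It fails at once if a bystander is shoved more than 30 mm (distance of any of paint_green, paint_orange, paint_violet, glue, sanding_block, knife from where it was at the start of the episode above 0.03 m).
It fails at once if a standing bottle is knocked over (angle between any of paint_green, paint_orange, paint_violet, glue's own z axis and vertical above 0.6 rad).
It fails at once if a tin is tipped over (more than 45 degrees) (angle between any of tin_a, tin_b, tin_c's own z axis and vertical above 0.8 rad).
It fails at once if a tin is dropped or slammed down (over 0.6 m/s just above its coaster) ((height (world z) of tin_a below 0.018 m and linear speed of tin_a above 0.6 m/s) or (height (world z) of tin_b below 0.018 m and linear speed of tin_b above 0.6 m/s) or (height (world z) of tin_c below 0.018 m and linear speed of tin_c above 0.6 m/s)).
It also fails if it takes over 72 s, if anything falls off the work surface, if the arm or the gripper's body presses on something with over 40 N, if the wrist force passes 120 N, or if a joint passes its speed limit or range.

ROBOT

A 6-joint arm with a two-finger parallel gripper is mounted at the origin on the work surface. World frame = base frame: x ahead of the robot, y to its left, z up, the work surface at z = 0. Lengths are in m, angles in rad, forces in N, time in s.
With the tool pointing down it reaches from about 0.4 to 0.825 m from the base axis. Payload 7 kg.
Tool frame: the origin (TCP) lies at the very end of the fingers, on their centre line; the grasp point (between the pads) lies arm.hold_point_z behind it (arm.hold_point_z is the distance from the TCP to the grasp point, in m); z points along the fingers, y is the line along which they close (so a half turn about z gives the same grasp; the last joint's range is limited). The gripper opens to 88 mm and grips with 3 to 60 N. Pads are 19 mm wide; open, the fingers measure 130 mm over their backs; the gripper's body (78 mm by 193 mm) begins 47 mm behind the grasp point.
Start: joints at [-0.82, 0.359, 0.012, 0, -1.224, -0.288], TCP at [0.301, -0.604, 0.227] pointing down, gripper open.
Joint ranges: [-3.07, 3.07], [-1.43, 2.12], [-1.02, 1.25], [-3.03, 1.67], [-3.05, -0], [-3.03, 3.03]. Speed limits (rad/s): [2.39, 2.39, 3.01, 3.14, 3.14, 3.14].

INTERFACE

Orientations are given as [roll, pitch, yaw] about the fixed x, y, z axes, in that order (R = Rz(yaw) Ry(pitch) Rx(roll)).
In Python, from station import arm gives the robot as it stands.
- The arm moves only by the tool step_hand, called after "Emit:" as name([rows], argument=value, ...), one row to a line, values as JSON. Schema: {"type":"object","properties":{"moves":{"type":"array","items":{"type":"number"},"minItems":5,"maxItems":100},"squeeze":{"type":"number"},"only":{"type":"string"},"quiet":{"type":"boolean"},"lines":{"type":"string"}},"required":["moves"],"additionalProperties":false}. moves is one flat list of numbers that holds 1 to 20 rows one after another, with no inner brackets; each row has 5 numbers: the finger opening in m, then dx, dy, dz in fractions of the full range, 1 being 1 m, then a turn about the tool's z in a scale on which 1.0 is pi rad; each row is the pose to reach, as a shift and turn from the pose commanded when the call began, along the tool's axes at that moment; what a row does not reach only later rows make up. A row lasts 1/12 s, in which the tool goes at most 0.0417 m and 0.125 rad, less where a joint would pass 70% of its speed; a pose out of reach is approached as far as the arm can. The fingers move at their own pace and stop on an object; squeeze is the grip in N (left out, the last holds). Time passes only in rows, so rows that do not move let the fingers close. The tool returns the time, the measured TCP pose, the force, the opening and the grip force at its end. only (a regular expression) keeps the lines of the reply that match it, lines (a string "A,B") keeps lines A to B, and quiet returns only ok. Shift and turn numbers lie between -1 and 1, and a call with a number outside is refused. Input that does not fit is refused with a message, and nothing moves.
- arm.get_state(): the state, without advancing time (a new reading comes with each control period).
- arm.grab_frame(name): name is "scene" or "top" or "wrist"; returns the picture (400x640x3 uint8, red, green, blue); there is no depth.
- arm.camera_params(name): a dict with "fx", "fy", "cx", "cy" (pixels), "T" (4x4, takes a point from camera to world coordinates); the wrist camera has in their place "hand_eye" (4x4, takes a point from camera to tool coordinates, whose origin is the TCP and whose axes are the flange's). Camera axes: x right, y down, z forward; pixel columns grow to the right and rows downward; lengths in m; the calibration is good to about 2 mm. A picture is of the moment at which its call begins: read the wrist's pose just before it. camera_params takes no time and is no camera call.
- arm.job_done(): hands the job in; it is judged then, once.
The state is a dict: "t": time; "q": joint angles; "qd": joint speeds; "joint_efforts": joint torques, N m; "eef_pos": TCP position; "ee_rot": TCP orientation; "force": force on the tool from outside, world axes, zero at the start; "moment": the same for the moment, N m; "width": finger opening in m; "gripper_force": force on a finger pad.
Only numpy, scipy, OpenCV 4.12 (cv2) and the standard library are available. Lean on these libraries where they do the work, as an engineer would, in place of code of your own. Each camera call takes 0.05 s, during which the arm holds its last target. There are 200 camera calls.

## Working session

There is one attempt and no reset: what is moved stays moved. The work goes in short steps, Python scripts to look and compute and a tool call to move; the robot and the scene stay as the last step left them, time stands still between calls to the robot, and variables do not carry over. Pictures are saved under pics/ and viewed, at most 10 in all, crops included, and the job is handed in when it is done.

```bash
ls; mkdir -p pics
```

Run:
```python
from station import arm
import cv2
s=arm.get_state();print(s, arm.hold_point_z)
for n in("top","scene"):
    cv2.imwrite(f"pics/{n}0.png",arm.grab_frame(n)[:,:,::-1]);print(arm.camera_params(n))
```

```text
pics
station.py
{'t': 0.0, 'q': array([-8.19908926e-01,  3.59398898e-01,  1.10458111e-02, -3.37305259e-04,
       -1.22410933e+00, -2.88128745e-01]), 'qd': array([ 0.00113335, -0.00087679, -0.00022835,  0.00053215, -0.0010772 ,
        0.0003572 ]), 'joint_efforts': array([-1.03990391e-05, -5.82719350e+01,  2.93053436e+01,  6.99719712e+00,
        6.72708979e-03, -2.02061574e-04]), 'eef_pos': array([ 0.30109601, -0.60356707,  0.22561156]), 'ee_rot': array([ 3.13990514e+00, -1.69462067e-04, -2.67894873e+00]), 'force': array([ 0.09613503, -0.09110808,  0.01829287]), 'moment': array([-0.05339004,  0.01403301,  0.05080535]), 'gripper_force': 0.0, 'width': 0.08755238422137375} 0.0188
{'fx': 389.21309890919144, 'fy': 389.21309890919144, 'cx': 313.87185661894523, 'cy': 199.1130510538354, 'T': array([[-0.02997162, -0.9841183 ,  0.17496533,  0.42641803],
       [-0.99919292,  0.03418168,  0.02109781, -0.00869457],
       [-0.02674335, -0.17419178, -0.98434852,  0.88343103],
       [ 0.        ,  0.        ,  0.        ,  1.        ]])}
{'fx': 382.43485181409795, 'fy': 382.43485181409795, 'cx': 319.78958512249295, 'cy': 197.78813650009144, 'T': array([[-0.25474499,  0.65346891, -0.71279967,  1.16574125],
       [ 0.96700702,  0.17333013, -0.18669249,  0.15266557],
       [ 0.00155192, -0.73684126, -0.67606401,  0.57165924],
       [ 0.        ,  0.        ,  0.        ,  1.        ]])}
```

View pics/top0.png

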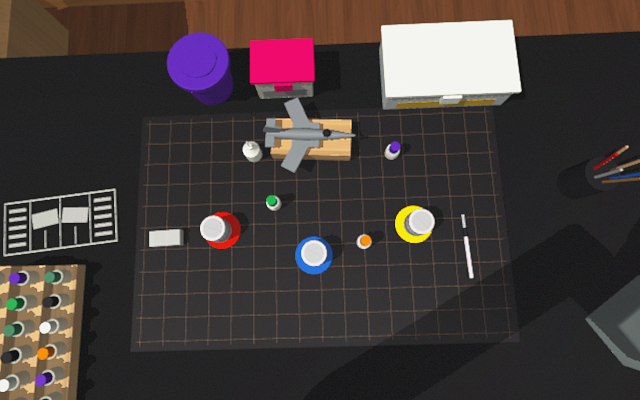

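View pics/scene0.png

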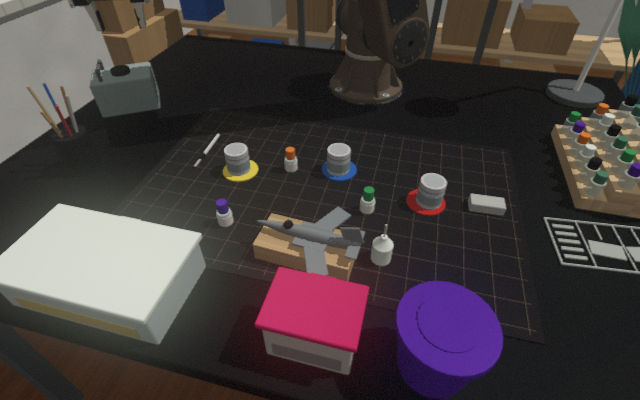

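The top view shows tin lids at about (213,229) on red, (314,253) on blue and (421,221) on yellow. The green bottle is at (273,201), orange at (365,241), and the sanding block at (166,238). Next I'll locate these precisely.

Create h.py:
```python
from station import arm
import cv2, numpy as np
from scipy.spatial.transform import Rotation as R
def ray(p,uv,z):
    T=np.array(p["T"]);d=T[:3,:3]@[(uv[0]-p["cx"])/p["fx"],(uv[1]-p["cy"])/p["fy"],1]
    return T[:3,3]+d*(z-T[2,3])/d[2]
def togo(x,y,z,yaw):
    "tool-axes shift and turn from the present pose"
    s=arm.get_state();r=R.from_euler('xyz',s["ee_rot"])
    d=r.inv().apply(np.array([x,y,z])-s["eef_pos"])
    a=(yaw-s["ee_rot"][2]); a=(a+np.pi/2)%np.pi-np.pi/2
    return d.round(4),-round(a,3)
```

Run:
```python
from h import *
im=cv2.imread("pics/top0.png");p=arm.camera_params("top")
g=im.min(2)
for n,(u,v) in dict(red=(213,229),blue=(314,253),yellow=(421,221)).items():
    w=g[v-25:v+25,u-25:u+25]; m=(w>195).astype(np.uint8)
    k,l,st,c=cv2.connectedComponentsWithStats(m);i=1+st[1:,4].argmax()
    cs,_=cv2.findContours((l==i).astype(np.uint8),0,2);h=cv2.convexHull(max(cs,key=len))
    (cx,cy),ax,_=cv2.fitEllipse(h)
    q=np.array([cx+u-25,cy+v-25]);P=ray(p,q,.065);P2=ray(p,q+[ax[1]/2,0],.065)
    print(n,q,ax,P,"diam",2*np.linalg.norm(P-P2),np.hypot(*P[:2]))
for n,uv,z in (("green",(272,200),.058),("orange",(365.5,240),.058),("violet",(395,147),.058),("glue",(253,146),.09),("sandR",(183,238),.022),("sandL",(150,238),.022),("knifetop",(463,215),.01),("knifebot",(471,278),.01)): print(n,ray(p,uv,z).round(3))
hsv=cv2.cvtColor(im,cv2.COLOR_BGR2HSV)
for n,f in dict(red=lambda h:(h<8)|(h>172),yellow=lambda h:(h>22)&(h<35),blue=lambda h:(h>100)&(h<120)).items():
    m=(f(hsv[...,0])&(hsv[...,1]>150)&(hsv[...,2]>90)).astype(np.uint8);m[:190]=0;m[:,:180]=0;m[300:]=0;m[:,460:]=0
    pts=cv2.findNonZero(m);c,r=cv2.minEnclosingCircle(pts);print(n,c,r,ray(p,c,.007))
```

```text
red [212.05349541 227.91332245] (23.374919891357422, 25.111021041870117) [0.51732015 0.22687045 0.065     ] diam 0.05367276359162851 0.564880823412338
blue [313.37956619 252.86768913] (24.906558990478516, 25.438518524169922) [0.4581413  0.01328654 0.065     ] diam 0.05302239816217422 0.4583339181325638
yellow [421.01322937 221.11794472] (24.31402587890625, 25.240306854248047) [ 0.51718449 -0.21463817  0.065     ] diam 0.05257637088769096 0.5599547649356403
green [0.574 0.099 0.058]
orange [ 0.482 -0.097  0.058]
violet [ 0.683 -0.172  0.058]
glue [0.687 0.135 0.09 ]
sandR [0.502 0.304 0.022]
sandL [0.504 0.379 0.022]
knifetop [ 0.534 -0.323  0.01 ]
knifebot [ 0.395 -0.327  0.01 ]
red (221.6999969482422, 229.89999389648438) 18.97640609741211 [0.51851442 0.22143969 0.007     ]
yellow (413.5378112792969, 223.67227172851562) 19.433717727661133 [ 0.51841109 -0.21211527  0.007     ]
blue (313.3238525390625, 254.85780334472656) 19.212865829467773 [0.4559936  0.01509958 0.007     ]
```

The lid diameters come out at 53 mm against 54 mm true, and each tin is on its coaster and within reach. I'll close along world x (yaw −π/2), which clears the bottles and sanding block. Red first.

Run:
```python
from h import *
print(togo(.517,.2265,.12,-np.pi/2), arm.get_state()["eef_pos"])
```

```text
(array([-0.5637,  0.6463,  0.1066]), np.float64(-1.108)) [ 0.30111844 -0.60361117  0.22570434]
```

Careful with the scale: turns go in shares of pi rad. That gives: -1.108 rad / 3.1416 = -0.3527.

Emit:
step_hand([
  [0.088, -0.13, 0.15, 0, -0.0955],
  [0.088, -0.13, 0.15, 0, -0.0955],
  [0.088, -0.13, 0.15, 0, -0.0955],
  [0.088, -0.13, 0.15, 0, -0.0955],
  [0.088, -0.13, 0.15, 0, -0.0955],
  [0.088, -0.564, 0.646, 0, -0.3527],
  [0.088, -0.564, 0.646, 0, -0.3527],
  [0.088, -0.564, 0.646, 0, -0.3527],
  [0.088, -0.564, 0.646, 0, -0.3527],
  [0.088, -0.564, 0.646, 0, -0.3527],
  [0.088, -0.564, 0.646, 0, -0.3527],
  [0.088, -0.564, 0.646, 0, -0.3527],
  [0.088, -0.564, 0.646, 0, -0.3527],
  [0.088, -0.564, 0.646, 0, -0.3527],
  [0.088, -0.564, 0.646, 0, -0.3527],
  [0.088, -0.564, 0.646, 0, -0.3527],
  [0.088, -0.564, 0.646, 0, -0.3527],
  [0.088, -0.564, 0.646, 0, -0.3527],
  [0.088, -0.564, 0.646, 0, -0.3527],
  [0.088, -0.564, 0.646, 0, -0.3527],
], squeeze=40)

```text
refused: moves[0]: [0.088, -0.13, 0.15, 0, -0.0955] is not of type 'number' (schema: type "number"). Nothing was moved.
```

I used the wrong layout. The manual says one flat list, 5 numbers to a row, no inner brackets; once more.

Emit:
step_hand(moves=[0.088, -0.13, 0.15, 0, -0.0955, 0.088, -0.13, 0.15, 0, -0.0955, 0.088, -0.13, 0.15, 0, -0.0955, 0.088, -0.13, 0.15, 0, -0.0955, 0.088, -0.13, 0.15, 0, -0.0955, 0.088, -0.564, 0.646, 0, -0.3527, 0.088, -0.564, 0.646, 0, -0.3527, 0.088, -0.564, 0.646, 0, -0.3527, 0.088, -0.564, 0.646, 0, -0.3527, 0.088, -0.564, 0.646, 0, -0.3527, 0.088, -0.564, 0.646, 0, -0.3527, 0.088, -0.564, 0.646, 0, -0.3527, 0.088, -0.564, 0.646, 0, -0.3527, 0.088, -0.564, 0.646, 0, -0.3527, 0.088, -0.564, 0.646, 0, -0.3527, 0.088, -0.564, 0.646, 0, -0.3527, 0.088, -0.564, 0.646, 0, -0.3527, 0.088, -0.564, 0.646, 0, -0.3527, 0.088, -0.564, 0.646, 0, -0.3527, 0.088, -0.564, 0.646, 0, -0.3527], squeeze=40)

```text
t: 1.77
eef_pos: [0.5088, 0.195, 0.2264]
ee_rot: [3.141, -0.0, -1.57]
force: [1.8, -0.4, -0.5]
width: 0.0879
gripper_force: 0.0
```

```bash
python3 -c "
from h import *
print(togo(.517,.2265,.12,-np.pi/2))"
```

```text
(array([-0.0315, -0.0083,  0.1064]), np.float64(0.0))
```

Emit:
step_hand(moves=[0.088, 0, 0, 0, 0, 0.088, 0, 0, 0, 0, 0.088, 0, 0, 0, 0])

```text
t: 2.02
eef_pos: [0.5085, 0.1929, 0.2259]
ee_rot: [3.14, -0.001, -1.57]
force: [-0.5, 0.3, -0.2]
width: 0.0874
gripper_force: 0.0
```

```bash
python3 -c "
from h import *
print(togo(.517,.2265,.12,-np.pi/2))
s=arm.get_state();cv2.imwrite('pics/w1.png',arm.grab_frame('wrist')[:,:,::-1]);c=arm.camera_params('wrist');print(c)
T=np.eye(4);T[:3,:3]=R.from_euler('xyz',s['ee_rot']).as_matrix();T[:3,3]=s['eef_pos'];M=np.linalg.inv(T@c['hand_eye'])@[.517,.2265,.065,1];print(c['fx']*M[0]/M[2]+c['cx'],c['fy']*M[1]/M[2]+c['cy'])"
```

```text
(array([-0.0337, -0.0087,  0.1058]), np.float64(0.001))
{'fx': 278.30444642216423, 'fy': 278.30444642216423, 'cx': 317.29573547105883, 'cy': 198.69836438964091, 'hand_eye': array([[-5.78830734e-04, -9.66631444e-01, -2.56170484e-01,
         6.94821654e-02],
       [ 9.99999824e-01, -5.92743856e-04, -2.28979646e-05,
         4.89046190e-04],
       [-1.29709588e-04, -2.56170452e-01,  9.66631617e-01,
        -1.57264602e-01],
       [ 0.00000000e+00,  0.00000000e+00,  0.00000000e+00,
         1.00000000e+00]])}
309.5772367946441 213.95419660227964
```

View pics/w1.png

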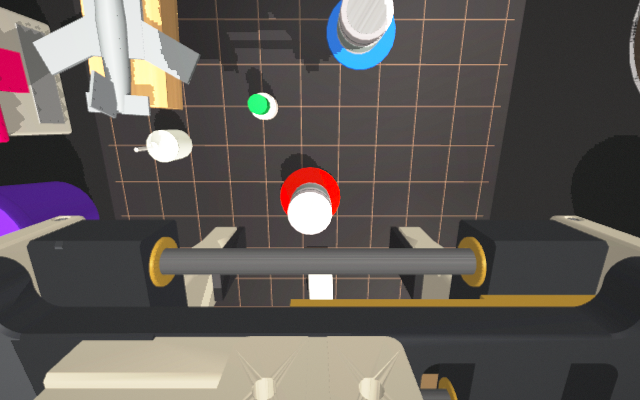

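The wrist view shows the lid centre at about (309,213), against a predicted (309.6,214), so the position is good. I'll descend to TCP z≈0.023, close and lift.

Emit:
step_hand(moves=[0.088, -0.034, -0.009, 0.02, 0, 0.088, -0.034, -0.009, 0.05, 0, 0.088, -0.034, -0.009, 0.09, 0, 0.088, -0.034, -0.009, 0.12, 0, 0.088, -0.034, -0.009, 0.15, 0, 0.088, -0.034, -0.009, 0.17, 0, 0.088, -0.034, -0.009, 0.19, 0, 0.088, -0.034, -0.009, 0.203, 0, 0.088, -0.034, -0.009, 0.203, 0, 0.088, -0.034, -0.009, 0.203, 0], squeeze=40)

```text
t: 2.9
eef_pos: [0.5179, 0.2256, 0.0236]
ee_rot: [3.141, -0.001, -1.572]
force: [-0.4, 0.0, -0.2]
width: 0.0872
gripper_force: 0.0
```

Emit:
step_hand(moves=[0.03, 0, 0, 0, 0, 0.03, 0, 0, 0, 0, 0.03, 0, 0, 0, 0, 0.03, 0, 0, 0, 0, 0.03, 0, 0, 0, 0, 0.03, 0, 0, 0, 0], squeeze=40)

```text
t: 3.4
eef_pos: [0.518, 0.227, 0.0239]
ee_rot: [-3.141, 0.0, -1.571]
force: [-2.6, -0.3, 5.8]
width: 0.0536
gripper_force: 40.3
```

Emit:
step_hand(moves=[0.03, 0, 0, -0.01, 0, 0.03, 0, 0, -0.025, 0, 0.03, 0, 0, -0.04, 0, 0.03, 0, 0, -0.04, 0, 0.03, 0, 0, -0.04, 0, 0.03, 0, 0, -0.04, 0, 0.03, 0, 0, -0.04, 0, 0.03, 0, 0, -0.04, 0, 0.03, 0, 0, -0.04, 0, 0.03, 0, 0, -0.04, 0, 0.03, 0, 0, -0.04, 0])

```text
t: 4.32
eef_pos: [0.5179, 0.2268, 0.0633]
ee_rot: [3.141, -0.0, -1.571]
force: [0.2, -0.2, -2.3]
width: 0.0537
gripper_force: 40.0
```

Emit:
step_hand(moves=[0.03, 0, 0, 0, 0])

```text
t: 4.4
eef_pos: [0.5179, 0.2269, 0.0634]
ee_rot: [3.141, -0.0, -1.571]
force: [0.8, -0.2, -3.0]
width: 0.0533
gripper_force: 40.0
```

About 2.7 N, so this is a light tin. Putting it back, opening and rising.

Emit:
step_hand(moves=[0.03, 0, 0, 0.015, 0, 0.03, 0, 0, 0.03, 0, 0.03, 0, 0, 0.035, 0, 0.03, 0, 0, 0.0385, 0, 0.03, 0, 0, 0.0395, 0, 0.03, 0, 0, 0.0395, 0, 0.03, 0, 0, 0.0395, 0])

```text
t: 4.98
eef_pos: [0.5184, 0.2272, 0.0246]
ee_rot: [-3.141, 0.001, -1.571]
force: [0.4, 0.9, -2.4]
width: 0.0536
gripper_force: 40.0
```

Emit:
step_hand(moves=[0.088, 0, 0, 0, 0, 0.088, 0, 0, 0, 0, 0.088, 0, 0, 0, 0, 0.088, 0, 0, 0, 0, 0.088, 0, 0, -0.03, 0, 0.088, 0, 0, -0.06, 0, 0.088, 0, 0, -0.1, 0, 0.088, 0, 0, -0.13, 0, 0.088, 0, 0, -0.15, 0, 0.088, 0, 0, -0.15, 0, 0.088, 0, 0, -0.15, 0, 0.088, 0, 0, -0.15, 0])

```text
t: 5.98
eef_pos: [0.5176, 0.2267, 0.1736]
ee_rot: [3.141, 0.0, -1.571]
force: [0.1, -0.6, 0.2]
width: 0.0877
gripper_force: 0.0
```

Run:
```python
from h import *
print(togo(.517,-.2145,.12,-np.pi/2))
im=arm.grab_frame("top");cv2.imwrite("pics/top1.png",im[150:320,150:500,::-1].repeat(2,0).repeat(2,1))
```

```text
(array([4.412e-01, 4.000e-04, 5.360e-02]), np.float64(-0.0))
```

View pics/top1.png

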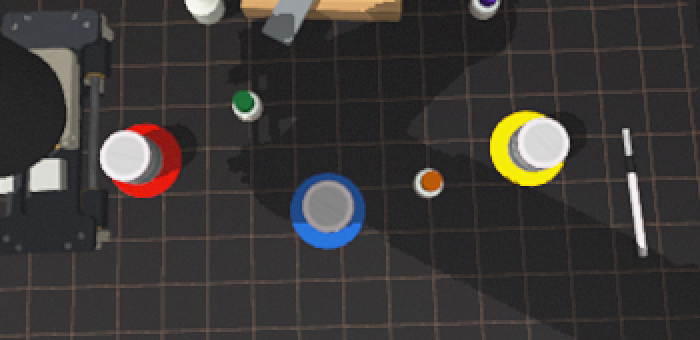

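The red tin's lid is at crop (126,157), about (213,228) in the full image, so it stands in its original place; the others are untouched. Moving to yellow.

Emit:
step_hand(moves=[0.088, 0.441, 0, 0, 0, 0.088, 0.441, 0, 0, 0, 0.088, 0.441, 0, 0, 0, 0.088, 0.441, 0, 0, 0, 0.088, 0.441, 0, 0, 0, 0.088, 0.441, 0, 0, 0, 0.088, 0.441, 0, 0, 0, 0.088, 0.441, 0, 0, 0, 0.088, 0.441, 0, 0, 0, 0.088, 0.441, 0, 0, 0, 0.088, 0.441, 0, 0, 0, 0.088, 0.441, 0, 0, 0, 0.088, 0.441, 0, 0, 0, 0.088, 0.441, 0, 0, 0, 0.088, 0.441, 0, 0, 0, 0.088, 0.441, 0, 0, 0])

```text
t: 7.37
eef_pos: [0.518, -0.2131, 0.1738]
ee_rot: [3.141, 0.0, -1.569]
force: [1.1, -1.1, -0.7]
width: 0.088
gripper_force: 0.0
```

```bash
python3 -c "
from h import *
print(togo(.517,-.2145,.0235,-np.pi/2))
s=arm.get_state();im=arm.grab_frame('wrist');c=arm.camera_params('wrist')
T=np.eye(4);T[:3,:3]=R.from_euler('xyz',s['ee_rot']).as_matrix();T[:3,3]=s['eef_pos'];M=np.linalg.inv(T@c['hand_eye'])@[.517,-.2145,.065,1];u,v=(c['fx']*M[0]/M[2]+c['cx'],c['fy']*M[1]/M[2]+c['cy']);print(u,v)
cv2.circle(im,(int(u),int(v)),3,(255,0,0),1);cv2.imwrite('pics/w2.png',im[:,:,::-1])"
```

```text
(array([0.0014, 0.0009, 0.1503]), np.float64(0.002))
317.7798491912911 196.27671892744425
```

View pics/w2.png

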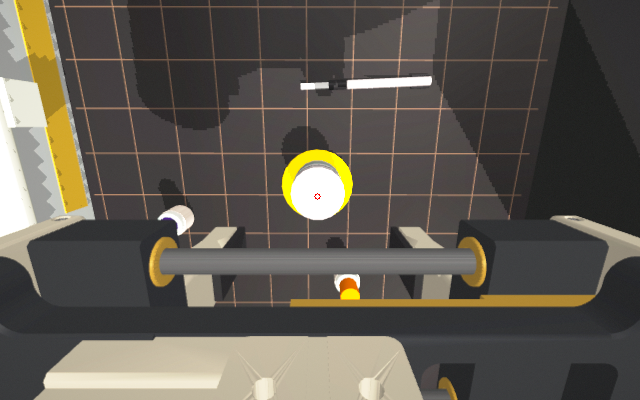

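The lid centre is at about (318,193) against a predicted 196, which is about 2 mm toward −y. I'll add that to the descent.

Emit:
step_hand(moves=[0.088, 0.003, 0, 0.03, 0, 0.088, 0.003, 0, 0.06, 0, 0.088, 0.003, 0, 0.09, 0, 0.088, 0.003, 0, 0.115, 0, 0.088, 0.003, 0, 0.135, 0, 0.088, 0.003, 0, 0.15, 0, 0.088, 0.003, 0, 0.15, 0, 0.088, 0.003, 0, 0.15, 0, 0.03, 0.003, 0, 0.15, 0, 0.03, 0.003, 0, 0.15, 0, 0.03, 0.003, 0, 0.15, 0, 0.03, 0.003, 0, 0.15, 0, 0.03, 0.003, 0, 0.15, 0, 0.03, 0.003, 0, 0.15, 0], squeeze=40)

```text
t: 8.58
eef_pos: [0.5181, -0.2171, 0.0245]
ee_rot: [-3.141, -0.0, -1.571]
force: [-3.4, 0.8, 8.5]
width: 0.0534
gripper_force: 40.3
```

Emit:
step_hand(moves=[0.03, 0, 0, -0.01, 0, 0.03, 0, 0, -0.025, 0, 0.03, 0, 0, -0.04, 0, 0.03, 0, 0, -0.04, 0, 0.03, 0, 0, -0.04, 0, 0.03, 0, 0, -0.04, 0, 0.03, 0, 0, -0.04, 0, 0.03, 0, 0, -0.04, 0, 0.03, 0, 0, -0.04, 0, 0.03, 0, 0, -0.04, 0, 0.03, 0, 0, -0.04, 0])

```text
t: 9.5
eef_pos: [0.5179, -0.2171, 0.0637]
ee_rot: [3.141, 0.0, -1.571]
force: [0.1, 0.3, -6.1]
width: 0.0536
gripper_force: 40.0
```

Emit:
step_hand(moves=[0.03, 0, 0, 0, 0])

```text
t: 9.58
eef_pos: [0.5179, -0.2171, 0.0639]
ee_rot: [3.141, 0.0, -1.571]
force: [-0.4, 0.6, -6.2]
width: 0.0535
gripper_force: 40.0
```

About 6.1 N, so this is the heavy one. It goes back gently, then I'll heft blue.

Emit:
step_hand(moves=[0.03, 0, 0, 0.015, 0, 0.03, 0, 0, 0.03, 0, 0.03, 0, 0, 0.035, 0, 0.03, 0, 0, 0.0385, 0, 0.03, 0, 0, 0.0395, 0, 0.03, 0, 0, 0.0395, 0, 0.03, 0, 0, 0.0395, 0])

```text
t: 10.17
eef_pos: [0.5186, -0.2172, 0.0251]
ee_rot: [-3.14, -0.0, -1.571]
force: [-0.0, 0.4, -6.2]
width: 0.0535
gripper_force: 40.0
```

Emit:
step_hand(moves=[0.088, 0, 0, 0, 0, 0.088, 0, 0, 0, 0, 0.088, 0, 0, 0, 0, 0.088, 0, 0, 0, 0, 0.088, 0, 0, -0.03, 0, 0.088, 0, 0, -0.06, 0, 0.088, 0, 0, -0.1, 0, 0.088, 0, 0, -0.13, 0, 0.088, 0, 0, -0.15, 0, 0.088, 0, 0, -0.15, 0, 0.088, 0, 0, -0.15, 0, 0.088, 0, 0, -0.15, 0])

```text
t: 11.17
eef_pos: [0.5176, -0.2169, 0.1742]
ee_rot: [3.142, 0.0, -1.571]
force: [0.9, -0.1, -0.5]
width: 0.0876
gripper_force: 0.0
```

```bash
python3 -c "
from h import *
print(togo(.4585,.0135,.0235,-np.pi/2))"
```

```text
(array([-0.2304,  0.0591,  0.1508]), np.float64(-0.0))
```

Emit:
step_hand(moves=[0.088, -0.23, 0.059, 0, 0, 0.088, -0.23, 0.059, 0, 0, 0.088, -0.23, 0.059, 0, 0, 0.088, -0.23, 0.059, 0, 0, 0.088, -0.23, 0.059, 0, 0, 0.088, -0.23, 0.059, 0, 0, 0.088, -0.23, 0.059, 0, 0, 0.088, -0.23, 0.059, 0, 0, 0.088, -0.23, 0.059, 0, 0, 0.088, -0.23, 0.059, 0, 0])

```text
t: 12.0
eef_pos: [0.4589, 0.0121, 0.1739]
ee_rot: [3.14, -0.001, -1.572]
force: [-0.8, -0.3, -0.3]
width: 0.0873
gripper_force: 0.0
```

```bash
python3 -c "
from h import *
print(togo(.4585,.0135,.0235,-np.pi/2))
s=arm.get_state();im=arm.grab_frame('wrist');c=arm.camera_params('wrist')
T=np.eye(4);T[:3,:3]=R.from_euler('xyz',s['ee_rot']).as_matrix();T[:3,3]=s['eef_pos'];M=np.linalg.inv(T@c['hand_eye'])@[.4585,.0135,.065,1];u,v=(c['fx']*M[0]/M[2]+c['cx'],c['fy']*M[1]/M[2]+c['cy']);print(u,v)
cv2.circle(im,(int(u),int(v)),3,(255,0,0),1);cv2.imwrite('pics/w3.png',im[:,:,::-1])"
```

```text
(array([-0.0015,  0.0002,  0.1504]), np.float64(-0.001))
317.03276904021493 199.088098199755
```

View pics/w3.png

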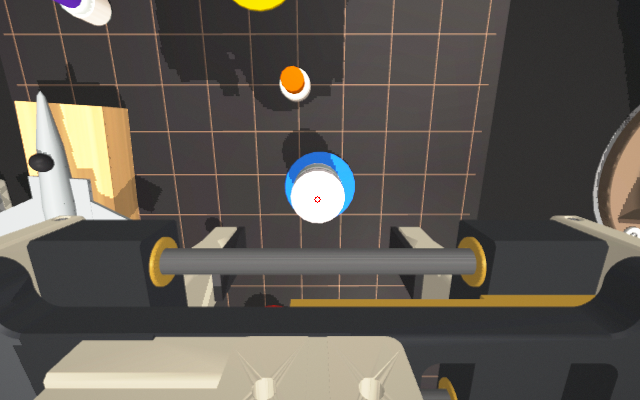

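The lid centre is at about (318,196), 2 mm toward −y of the prediction, so I'll descend straight.

Emit:
step_hand(moves=[0.088, 0, 0, 0.03, 0, 0.088, 0, 0, 0.06, 0, 0.088, 0, 0, 0.09, 0, 0.088, 0, 0, 0.115, 0, 0.088, 0, 0, 0.135, 0, 0.088, 0, 0, 0.15, 0, 0.088, 0, 0, 0.15, 0, 0.088, 0, 0, 0.15, 0, 0.03, 0, 0, 0.15, 0, 0.03, 0, 0, 0.15, 0, 0.03, 0, 0, 0.15, 0, 0.03, 0, 0, 0.15, 0, 0.03, 0, 0, 0.15, 0, 0.03, 0, 0, 0.15, 0], squeeze=40)

```text
t: 13.22
eef_pos: [0.4591, 0.013, 0.025]
ee_rot: [-3.141, 0.0, -1.571]
force: [-1.6, 1.0, 5.6]
width: 0.0535
gripper_force: 40.3
```

Emit:
step_hand(moves=[0.03, 0, 0, -0.01, 0, 0.03, 0, 0, -0.025, 0, 0.03, 0, 0, -0.04, 0, 0.03, 0, 0, -0.04, 0, 0.03, 0, 0, -0.04, 0, 0.03, 0, 0, -0.04, 0, 0.03, 0, 0, -0.04, 0, 0.03, 0, 0, -0.04, 0, 0.03, 0, 0, -0.04, 0, 0.03, 0, 0, -0.04, 0, 0.03, 0, 0, -0.04, 0])

```text
t: 14.13
eef_pos: [0.4589, 0.0129, 0.0643]
ee_rot: [3.141, -0.0, -1.571]
force: [-0.2, 0.0, -2.6]
width: 0.0536
gripper_force: 40.0
```

Emit:
step_hand(moves=[0.03, 0, 0, 0, 0])

```text
t: 14.22
eef_pos: [0.4589, 0.0129, 0.0644]
ee_rot: [3.141, -0.0, -1.571]
force: [0.7, 1.1, -2.6]
width: 0.0537
gripper_force: 40.0
```

Blue is light at 2.6 N, so yellow is the heaviest. Replacing blue and returning to yellow.

Emit:
step_hand(moves=[0.03, 0, 0, 0.015, 0, 0.03, 0, 0, 0.03, 0, 0.03, 0, 0, 0.035, 0, 0.03, 0, 0, 0.0385, 0, 0.03, 0, 0, 0.0395, 0, 0.03, 0, 0, 0.0395, 0, 0.03, 0, 0, 0.0395, 0])

```text
t: 14.8
eef_pos: [0.4595, 0.0131, 0.0256]
ee_rot: [-3.141, 0.0, -1.571]
force: [1.1, 0.2, -2.3]
width: 0.0533
gripper_force: 40.0
```

Emit:
step_hand(moves=[0.088, 0, 0, 0, 0, 0.088, 0, 0, 0, 0, 0.088, 0, 0, 0, 0, 0.088, 0, 0, 0, 0, 0.088, 0, 0, -0.03, 0, 0.088, 0, 0, -0.06, 0, 0.088, 0, 0, -0.1, 0, 0.088, 0, 0, -0.13, 0, 0.088, 0, 0, -0.15, 0, 0.088, 0, 0, -0.15, 0, 0.088, 0.23, -0.059, -0.15, 0, 0.088, 0.23, -0.059, -0.15, 0, 0.088, 0.23, -0.059, -0.15, 0, 0.088, 0.23, -0.059, -0.15, 0, 0.088, 0.23, -0.059, -0.15, 0, 0.088, 0.23, -0.059, -0.15, 0, 0.088, 0.23, -0.059, -0.15, 0, 0.088, 0.23, -0.059, -0.15, 0, 0.088, 0.23, -0.059, -0.15, 0, 0.088, 0.23, -0.059, -0.15, 0])

```text
t: 16.47
eef_pos: [0.5177, -0.2164, 0.1749]
ee_rot: [3.141, 0.0, -1.57]
force: [0.9, 0.3, 0.6]
width: 0.0875
gripper_force: 0.0
```

```bash
python3 -c "
from h import *
print(togo(.518,-.217,.024,-np.pi/2))
im=arm.grab_frame('top');cv2.imwrite('pics/top2.png',im[150:320,150:500,::-1].repeat(2,0).repeat(2,1))
cv2.imwrite('pics/w4.png',arm.grab_frame('wrist')[:,:,::-1])"
```

```text
(array([ 0.0007, -0.0004,  0.1509]), np.float64(0.001))
```

View pics/top2.png

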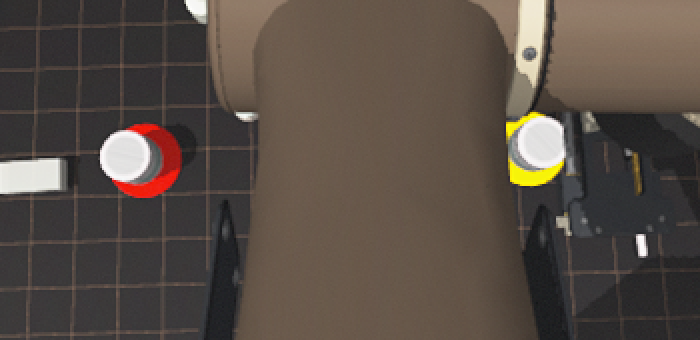

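View pics/w4.png

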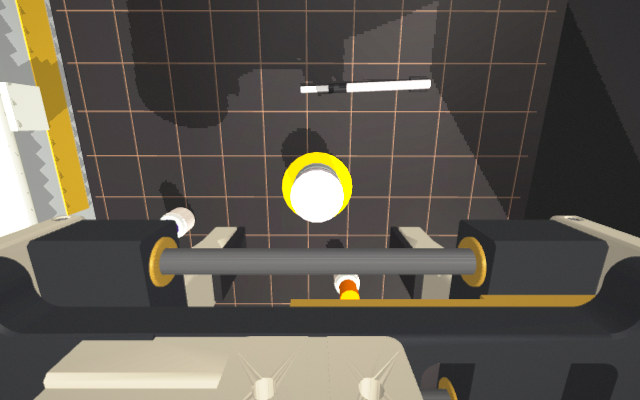

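The red tin is in place at crop (126,157), and the yellow tin stands centred under the gripper at (317,196). The arm hides blue for now. Grasping yellow and lifting 19 cm.

Emit:
step_hand(moves=[0.088, 0, 0, 0.03, 0, 0.088, 0, 0, 0.06, 0, 0.088, 0, 0, 0.09, 0, 0.088, 0, 0, 0.115, 0, 0.088, 0, 0, 0.135, 0, 0.088, 0, 0, 0.15, 0, 0.088, 0, 0, 0.15, 0, 0.088, 0, 0, 0.15, 0, 0.03, 0, 0, 0.15, 0, 0.03, 0, 0, 0.15, 0, 0.03, 0, 0, 0.15, 0, 0.03, 0, 0, 0.15, 0, 0.03, 0, 0, 0.15, 0, 0.03, 0, 0, 0.15, 0], squeeze=40)

```text
t: 17.73
eef_pos: [0.5183, -0.2172, 0.0255]
ee_rot: [-3.141, -0.0, -1.571]
force: [-0.7, 0.6, 3.9]
width: 0.0536
gripper_force: 40.3
```

Emit:
step_hand(moves=[0.03, 0, 0, -0.01, 0, 0.03, 0, 0, -0.025, 0, 0.03, 0, 0, -0.045, 0, 0.03, 0, 0, -0.07, 0, 0.03, 0, 0, -0.1, 0, 0.03, 0, 0, -0.13, 0, 0.03, 0, 0, -0.155, 0, 0.03, 0, 0, -0.175, 0, 0.03, 0, 0, -0.19, 0, 0.03, 0, 0, -0.19, 0, 0.03, 0, 0, -0.19, 0, 0.03, 0, 0, -0.19, 0, 0.03, 0, 0, -0.19, 0, 0.03, 0, 0, -0.19, 0, 0.03, 0, 0, -0.19, 0])

```text
t: 18.98
eef_pos: [0.5175, -0.217, 0.2139]
ee_rot: [3.14, 0.0, -1.571]
force: [0.2, 0.7, -5.8]
width: 0.0533
gripper_force: 40.0
```

```bash
python3 -c "
from h import *
cv2.imwrite('pics/s2.png',arm.grab_frame('scene')[:,:,::-1])"
```

```text
(no output)
```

View pics/s2.png

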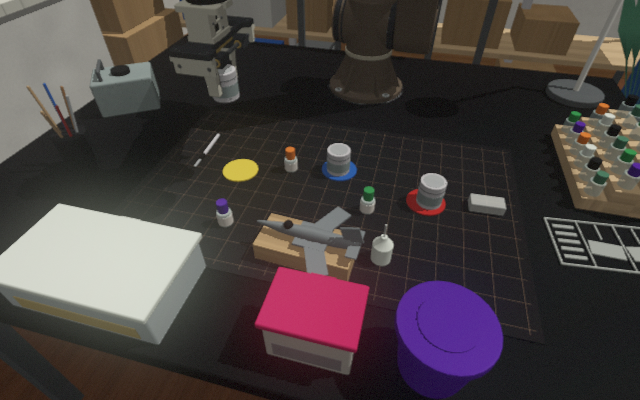

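The heavy tin is held upright at (227,83). The blue tin (339,160) and red tin (431,190) stand where they began, and the bystanders haven't moved. Handing in.

Emit:
step_hand(moves=[0.03, 0, 0, 0, 0, 0.03, 0, 0, 0, 0, 0.03, 0, 0, 0, 0, 0.03, 0, 0, 0, 0])

```text
t: 19.37
eef_pos: [0.518, -0.2171, 0.215]
ee_rot: [3.142, 0.0, -1.571]
force: [0.8, -0.0, -5.7]
width: 0.0536
gripper_force: 40.0
```

```bash
python3 -c "
from station import arm
print(arm.job_done())"
```

```text
the job is handed in; nothing more can be done
None
```

The job is handed in (no verdict was printed): the heaviest tin, from the yellow coaster at about 0.6 kg, is held upright and still with its bottom about 19 cm above the mat, and the red and blue tins, about 0.27 kg each, are back on their coasters.

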